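# Shim the rocking hotplate stirrer

## Task

The hotplate stirrer rocks because its near right foot has lost its rubber and hangs clear of the bench. With the fingertips only, push the wedge along the bench, thin edge first, under that foot until it is snug and the rocking stops, then press down firmly (about 10 N) for a second on the casing's corner above the foot to check that it no longer gives, and let go. Do not pick anything up, do not jack up or shove the stirrer out of place, and leave the other things as they stand.

Things in the scene. Friction and masses are not known exactly. Their poses are not given: they have to be found in the camera images.
- stirrer: Hotplate stirrer, loose, about 3 kg: grey pan, white housing, square white plate. Frame: origin on the bench under the middle of the short foot; x from the side near the robot to its back, y to its left, z up. Casing spans x -22 to 228, y -22 to 143 mm; underside 14 mm up. Rests level on three sound feet; 2 to 5 N down over the short foot rocks that corner down 8 mm.
- short_foot (a point): Middle of the flat lower face of the short foot, a bare steel stub 20 mm in diameter that hangs 8 mm above the bench; at (0, 0, 8) mm in the stirrer's frame, 22 mm in from the casing's near and right edges. The three sound rubber feet, 14 mm high and 16 mm across, are at (0, 121), (206, 0) and (206, 121) mm.
- press_spot (a point): Spot to press, on the bare casing straight above the short foot: (0, 0, 42.5) mm in the stirrer's frame. Press within 30 mm of it. The surface here is the white control deck, which rises evenly from 40 mm at the near edge to 50 mm high at x 62 mm.
- housing_top (a point): Centre of the square plate's top, 99 mm above the bench, 152 x 152 mm, at (145, 60.5) mm in the stirrer's frame. Behind x 59 mm the housing stands 84 mm high. Two black knobs, 30 mm across and 14 mm high, stand on the deck at x 18, y 62 and x 18, y 118 mm.
- wedge: Hard dark rubber wedge flat on the bench, loose, 60 g: 100 mm long, 36 mm wide, its top sloping evenly from 17 mm high at the butt to 3 mm at the thin edge. Origin: centre of its underside; x from butt to thin edge, the way it is pushed; z up. It starts between robot and short foot, thin edge roughly towards the foot.
- wedge_tip (a point): Middle of the wedge's thin edge, on the bench, 50 mm from the wedge's centre along its x. The wedge is snug when this edge is about 26 mm beyond the middle of the short foot along the stirrer's x; it then resists and stays put when let go. Some 5 to 8 N on the butt is plenty; above about 12 N the whole stirrer may begin to slide.
- wedge_butt (a point): Middle of the butt, half-way up: the flat upright face, 36 mm wide and 17 mm high, at the wedge's thick end; the face to push on. With the wedge snug it stands about 74 mm short of the short foot's middle, 52 mm clear of the casing.
- beaker: Glass beaker, 70 mm across and 90 mm high, standing on the stirrer's plate. Origin: centre of its underside. Bystander.
- tube_rack: Blue tube rack, 210 x 120 mm and 37 mm high (tube caps to 50 mm), to the right of the stirrer. Origin: centre of its underside. Bystander.
- cryobox: White card box of red-capped tubes, 132 x 132 mm, 52 mm high. Origin: centre of its underside. Bystander.
- petri: Closed clear Petri dish, 92 mm across, 16 mm high, left of the wedge. Origin: centre of its underside. Bystander.
- marker: Marker pen with black cap, 133 mm long, 13 mm thick, lying right of the wedge. Origin: below its middle; x along the pen. Bystander.
- cup: Clear plastic cup, 72 mm across, 70 mm high, further left. Origin: centre of its underside. Bystander.
- medium_pot: Cream pot, 116 mm across the rim, 115 mm high, with a spatula standing in it to 170 mm. Origin: centre of its underside. Bystander.
- spray_bottle: Pale green spray bottle, 84 mm across, 186 mm high. Origin: centre of its underside. Bystander.
Things that resemble listed ones, but are neither listed nor needed, are in the scene too. Several things have the shape of the wedge; the one meant has the colours described above.

How it is judged:
On the way, in this order (a step that is already met when the one before it is completed fails the run):
1. the wedge lies under the short foot and bears against it (x of wedge_tip in the frame of stirrer between 0.016 and 0.045 m and x of wedge_butt in the frame of stirrer below -0.05 m and y of wedge_tip in the frame of stirrer between -0.018 and 0.018 m and contact force between wedge and stirrer above 0.3 N), for 0.1 s.
2. the fingertips press on the corner above the foot with more than 6 N and the stirrer stays level (within 0.01 rad, 1 mm at the foot) (contact force between the fingers and stirrer above 6 N and horizontal distance between the grasp point and press_spot below 0.04 m and angle between stirrer's own z axis and vertical below 0.01 rad), for 0.3 s.
At the end, for the whole second after the job is handed in: The wedge lies flat under the short foot, thin edge 16 to 45 mm beyond the foot's middle and within 18 mm of it sideways, butt outside, the foot bearing on it (over 0.1 N); the stirrer is level within 0.01 rad and under 20 mm from where it stood; both are at rest (x of wedge_tip in the frame of stirrer between 0.016 and 0.045 m and x of wedge_butt in the frame of stirrer below -0.05 m and y of wedge_tip in the frame of stirrer between -0.018 and 0.018 m and angle between stirrer's own z axis and vertical below 0.01 rad and contact force between wedge and stirrer above 0.1 N and angle between wedge's own z axis and vertical below 0.03 rad and height (world z) of wedge below 0.003 m and distance of stirrer from where it was at the start of the episode below 0.02 m and linear speed of each of stirrer, wedge below 0.01 m/s); the robot touches nothing.
It fails at once if the wedge is lifted off the bench or tipped (height (world z) of wedge above 0.012 m or angle between wedge's own z axis and vertical above 0.25 rad).
It fails at once if the stirrer is lifted or tipped (angle between stirrer's own z axis and vertical above 0.11 rad or height (world z) of stirrer above 0.015 m).
It fails at once if the beaker on the stirrer is tipped or slid about (angle between beaker's own z axis and vertical above 0.35 rad or distance of beaker from where it was at the start of the episode above 0.04 m).
It fails at once if a bystander is moved by more than 30 mm or lifted (distance of any of tube_rack, cryobox, petri, marker, cup, medium_pot, spray_bottle from where it was at the start of the episode above 0.03 m).
It also fails if it takes over 48 s, if anything falls off the work surface, if the arm or the gripper's body presses on something with over 40 N, if the wrist force passes 120 N, or if a joint passes its speed limit or range.

## Robot

A 7-joint arm with a two-finger parallel gripper is mounted at the origin on the work surface. World frame = base frame: x ahead of the robot, y to its left, z up, the work surface at z = 0. Lengths are in m, angles in rad, forces in N, time in s.
With the tool pointing down it reaches from about 0.4 to 0.85 m from the base axis. Payload 4.5 kg.
Tool frame: the origin (TCP) lies at the centre of the arm's flange, where the gripper is bolted on; the fingertips stand 173 mm ahead of it and the grasp point (between the pads) lies 155 mm ahead of it; z points along the fingers, y is the direction in which the jaws open and shut (so a half turn about z gives the same grasp; the last joint's range is limited). The gripper opens to 85 mm and grips with 20 to 120 N. Pads are 22 mm wide; open, the fingers measure 114 mm over their backs; the gripper's body (76 mm by 85 mm) begins 54 mm behind the grasp point. The pads swing forward as they close: fully open they stand 13 mm farther back than shut.
Start: joints at [-1.265, 0.689, -0.195, 1.565, 0.157, 0.902, -0.215], TCP at [0.168, 0.602, 0.405] pointing down, gripper open.
Joint ranges: [-3.01, 3.01], [-0.46, 2.08], [-1.47, 1.51], [0.13, 2.56], [-1, 4.14], [0.04, 2.09], [-2.66, 2.66]. Speed limits (rad/s): [2.57, 2.57, 3.14, 3.14, 3.14, 3.14, 3.14].

## Interface

Orientations are given as a rotation vector (axis times angle).
In Python, from station import manip, eyes gives the robot as it stands.
- The arm moves only by the tool jog_arm, never from a script. Its argument "rows" is a list of rows, each a list of 3 entries, a list of its own where there are three numbers: the shift along the tool's x, y, z in m, then the turn, a rotation vector about the tool's x, y, z in degrees, then the closure, from 0 (fully open) to 1 (shut). A call has 1 to 20 rows; each row shifts and turns the commanded pose from where the row before left it, along the tool's axes as they then stand; what a row does not reach is not made up. A row lasts 1/12 s, in which the tool goes at most 41.7 mm and 7.16 degrees, less where a joint would pass 70% of its speed; a pose out of reach is approached as far as the arm can. A call is refused whole if a number of a shift passes 0.0417 or a number of a turn 7.16, either way. A call with a gripper value outside its range is refused whole. The fingers move at their own pace and stop on an object; "force" is the grip in N (left out, the last holds). Time passes only in rows, so rows that do not move let the fingers close. It gives the time, the measured TCP pose, the force and the opening at its end, in the units of the state.
- manip.sense(): the state, without advancing time (a new reading comes with each control period).
- eyes.grab_frame(name): name is "side" or "top" or "wrist"; returns the picture (480x640x3 uint8, red, green, blue); there is no depth.
- eyes.get_calibration(name): a dict with "fx", "fy", "cx", "cy" (pixels), "k1" (the pictures are not rectified: a ray, as slopes to the right and down, at radius r is drawn at 1 + k1 r^2 times it, then the intrinsics apply), "rvec" (rotation vector, rad) and "tvec" (3), from world to camera coordinates, as OpenCV has them. Camera axes: x right, y down, z forward; pixel columns grow to the right and rows downward; lengths in m; the calibration is good to about 2 mm. A picture is of the moment at which its call begins: read the wrist's pose just before it. get_calibration takes no time and is no camera call; for the wrist camera it gives the pose at the moment of the call.
- manip.finish_job(): hands the job in, once; it reports no verdict.
The state is a dict: "t": time; "joint_pos": joint angles; "joint_velocities": joint speeds; "tau": joint torques, N m; "ee_pos": TCP position; "orientation": TCP orientation; "ft_force": force on the tool from outside, world axes, zero at the start; "moment": the same for the moment, N m; "opening": finger opening in m.
Only numpy, scipy, OpenCV 4.12 (cv2) and the standard library are available. Lean on these libraries where they do the work, as an engineer would, in place of code of your own. Each camera call takes 0.05 s, during which the arm holds its last target. There are 200 camera calls.

## Working session

There is one attempt and no reset: what is moved stays moved. The work goes in short steps, Python scripts to look and compute and a tool call to move; the robot and the scene stay as the last step left them, time stands still between calls to the robot, and variables do not carry over. Pictures are saved under pics/ and viewed, about 8 in all and at most 12, crops included, and the job is handed in when it is done.

Besides the shell and the picture viewer there is one more tool, called after ">>>" as name([rows], argument=value, ...), one row to a line, values as JSON. jog_arm: Moves the arm, as the interface text tells. Its arguments: {"type":"object","properties":{"rows":{"type":"array"},"force":{"type":"number"}},"required":["rows"]}

```bash
mkdir -p pics
cat > h.py <<'E'
import numpy as np, cv2
from station import manip, eyes
def ray(cal,uv):
    x=np.array([(uv[0]-cal["cx"])/cal["fx"],(uv[1]-cal["cy"])/cal["fy"]]); p=x.copy()
    for _ in range(20): p=x/(1+cal["k1"]*(p@p))
    R=cv2.Rodrigues(np.array(cal["rvec"],float))[0]; t=np.array(cal["tvec"],float).ravel()
    return -R.T@t, R.T@np.array([p[0],p[1],1])
def hit(cal,uv,z):
    o,d=ray(cal,uv); return o+d*(z-o[2])/d[2]
def save(n,f):
    im=eyes.grab_frame(n); cv2.imwrite(f"pics/{f}.png",im[:,:,::-1]); return im
E
python3 - <<'E'
from h import *
save("top","t0"); save("side","s0")
for n in("top","side"): print(eyes.get_calibration(n))
print(manip.sense())
E
```

```text
{'fx': 517.5500781922142, 'fy': 517.5500781922142, 'cx': 319.29971088399014, 'cy': 245.86644539838886, 'k1': -0.027126115657633867, 'rvec': array([ 2.14073828, -2.12688479,  0.15115342]), 'tvec': array([0.0061639 , 0.54337943, 1.19012234])}
{'fx': 540.2670472842512, 'fy': 540.2670472842512, 'cx': 310.24884778457715, 'cy': 223.16103480506018, 'k1': -0.12485088916278801, 'rvec': array([ 2.29045822, -0.11746113,  0.06256208]), 'tvec': array([-0.54584123,  0.11265815,  1.57340913])}
{'t': 0.1, 'joint_pos': array([-1.26514926,  0.6899066 , -0.19453408,  1.56624609,  0.15729118,
        0.9025221 , -0.21512277]), 'joint_velocities': array([-3.27192458e-05, -1.39750240e-03, -9.95832560e-04, -2.81825135e-03,
       -3.60920028e-04,  5.83724674e-04, -7.00069651e-05]), 'tau': array([-3.74115072e-03, -5.40599549e+01, -1.27163451e+00, -1.58984470e+01,
        9.38364974e-03,  4.44524761e-03, -1.26507308e-05]), 'ee_pos': array([0.16775517, 0.60175278, 0.4039587 ]), 'orientation': array([-4.25593656e-01, -3.11251022e+00,  2.64965822e-03]), 'ft_force': array([ 0.34658538, -0.23229655, -0.25284821]), 'moment': array([0.00562194, 0.04383602, 0.0021125 ]), 'opening': 0.0854647850837991}
```

View pics/t0.png

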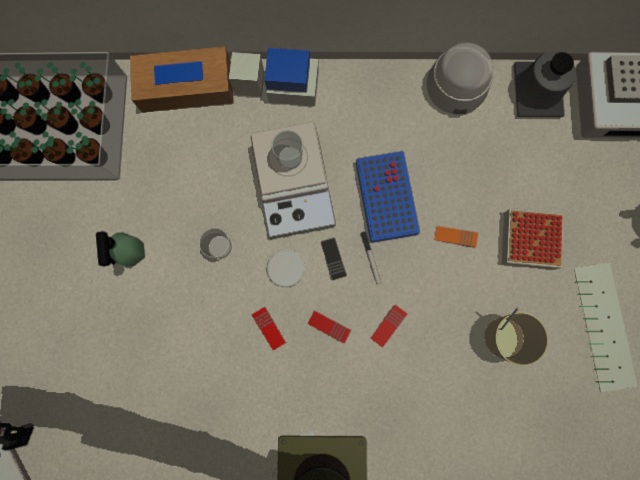

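View pics/s0.png

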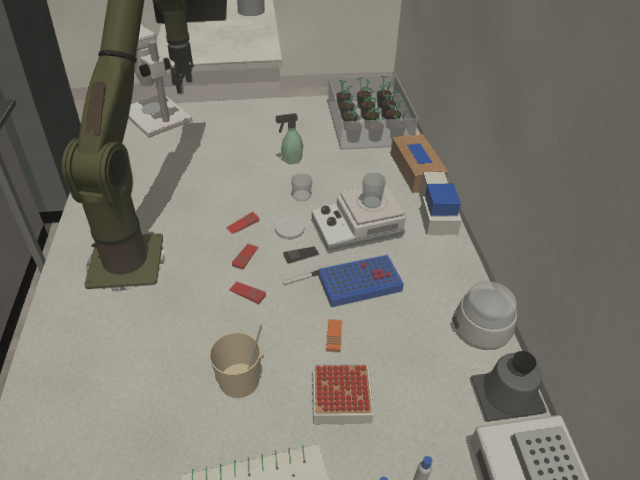

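The top view shows the dark wedge at about (333,258), the stirrer's near edge running from (270,237) to (335,226), the Petri dish at (285,268) and the marker at (371,258). Next I'll crop in and measure.

Run:
```python
from h import *
im=cv2.imread("pics/t0.png"); cal=eyes.get_calibration("top")
c=im[185:290,245:400]; cv2.imwrite("pics/t0c.png",cv2.resize(c,None,fx=5,fy=5,interpolation=cv2.INTER_CUBIC))
g=im.max(2); m=np.zeros_like(g); m[232:285,312:352]=(g[232:285,312:352]<75)*255
cs,_=cv2.findContours(m,0,1); k=max(cs,key=cv2.contourArea)
b=cv2.boxPoints(cv2.minAreaRect(k)); print("wedge px",b.round(1).tolist())
for p in b: print(hit(cal,p,0.008)[:2].round(4))
# casing deck: near corners at z~0.04
for p in [(335,226),(271,237)]: print("corner",hit(cal,p,0.04)[:2].round(4))
# petri / marker
for p in [(304,268),(285,268),(364,236),(378,282)]: print(p,hit(cal,p,0.01)[:2].round(4))
```

```text
wedge px [[320.20001220703125, 241.5], [333.8999938964844, 237.3000030517578], [345.70001220703125, 275.29998779296875], [332.0, 279.5]]
[0.5595 0.008 ]
[ 0.5702 -0.0255]
[ 0.4768 -0.0544]
[ 0.4663 -0.0213]
corner [ 0.5922 -0.0276]
corner [0.5646 0.1256]
(304, 268) [0.4938 0.0469]
(285, 268) [0.4935 0.0932]
(364, 236) [ 0.5735 -0.0992]
(378, 282) [ 0.4608 -0.1323]
```

View pics/t0c.png

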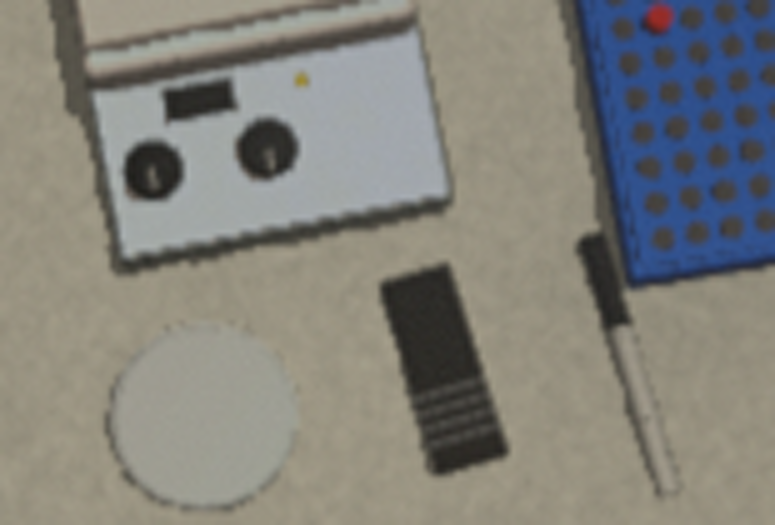

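```bash
cat >> h.py <<'E'
def togo(target):  # world target of fingertips (closed) -> tool-frame shift, current tool yaw
    s=manip.sense(); R=cv2.Rodrigues(s["orientation"])[0]
    tip=s["ee_pos"]+R@[0,0,.173]
    print("t",round(s["t"],2),"tip",tip.round(4),"toolx ang",round(float(np.degrees(np.arctan2(R[1,0],R[0,0]))),2),"tilt",np.degrees(np.arccos(-R[2,2])).round(2),"F",s["ft_force"].round(2),"open",round(s["opening"],3))
    print("shift in tool axes",(R.T@(np.array(target)-tip)).round(4))
E
python3 - <<'E'
from h import *
im=cv2.imread("pics/t0.png"); cal=eyes.get_calibration("top")
g=im.max(2).astype(int)
d=((g>165)&(im[:,:,0].astype(int)>=im[:,:,2]-2)).astype(np.uint8)*255; d=cv2.morphologyEx(d,cv2.MORPH_CLOSE,np.ones((11,11)))
L=lambda P:cv2.fitLine(np.array(P,np.float32),cv2.DIST_HUBER,0,.01,.01).ravel()
near=[hit(cal,(u,185+np.max(np.where(d[185:250,u]))+.5),.04)[:2] for u in range(278,328,2)]
right=[]
for v in range(200,222,2):
    u=300+np.max(np.where(d[v,300:350]))+.5
    right.append(hit(cal,(u,v),.041+.006*(222-v)/22)[:2])
left=[]
for v in range(212,232,2):
    u=255+np.min(np.where(d[v,255:300]))-.5
    left.append(hit(cal,(u,v),.041+.006*(232-v)/20)[:2])
ln,lr,ll=L(near),L(right),L(left)
for l in(ln,lr,ll): print(l, np.degrees(np.arctan2(l[1],l[0])))
X=lambda a,b:np.linalg.solve(np.c_[a[:2],-b[:2]],b[2:]-a[2:])[0]*a[:2]+a[2:]
cr,cl=X(ln,lr),X(ln,ll); print(cr,cl,np.linalg.norm(cr-cl))
ey=(cl-cr)/np.linalg.norm(cl-cr); ex=np.array([ey[1],-ey[0]])
foot=(cr+cl)/2+.022*ex-.0605*ey
print("foot",foot,"yaw",np.degrees(np.arctan2(ex[1],ex[0])))
for n,p in(("butt",(.4716,-.0379)),("tip",(.5649,-.0088))):
    q=np.array(p)-foot; print(n,q@ex,q@ey)
togo([.43,-.055,.2])
E
```

```text
[ 0.19590825 -0.98062223  0.5859593   0.04483578] -78.70221
[ 0.9794232   0.20181723  0.63285756 -0.01658678] 11.643245
[0.9807308  0.19536424 0.6027744  0.13590121] 11.266002
[ 0.59959936 -0.02343987] [0.56910616 0.12919442] 0.15565045
foot [ 0.61777884 -0.00214038] yaw 11.297783
butt -0.15035182017543727 -0.006429040779695622
tip -0.053158837205259185 0.003828830763175391
t 0.1 tip [0.1677 0.6015 0.231 ] toolx ang 164.43 tilt 0.1 F [ 0.35 -0.23 -0.25] open 0.085
shift in tool axes [-0.4289 -0.5619  0.032 ]
```

>>> jog_arm([
  [[0,0,0],[0,0,-6.45],1],
  [[0,0,0],[0,0,-6.45],1],
  [[0,0,0],[0,0,-6.45],1],
  [[0,0,0],[0,0,-6.45],1],
])

```text
t: 0.43
ee_pos: [0.1677, 0.6019, 0.4042]
orientation: [0.289, -3.128, 0.002]
ft_force: [0.0, 0.1, 0.2]
opening: 0.0388
```

```bash
python3 -c "
from h import *
togo([.43,-.055,.2])"
```

```text
t 0.43 tip [0.1677 0.6017 0.2312] toolx ang -169.45 tilt 0.06 F [0.05 0.08 0.16] open 0.039
shift in tool axes [-0.1376 -0.6936  0.0319]
```

>>> jog_arm([
  [[-0.0069,-0.0347,0],[0,0,0],1],
  [[-0.0069,-0.0347,0],[0,0,0],1],
  [[-0.0069,-0.0347,0],[0,0,0],1],
  [[-0.0069,-0.0347,0],[0,0,0],1],
  [[-0.0069,-0.0347,0],[0,0,0],1],
  [[-0.0069,-0.0347,0],[0,0,0],1],
  [[-0.0069,-0.0347,0],[0,0,0],1],
  [[-0.0069,-0.0347,0],[0,0,0],1],
  [[-0.0069,-0.0347,0],[0,0,0],1],
  [[-0.0069,-0.0347,0],[0,0,0],1],
  [[-0.0069,-0.0347,0],[0,0,0],1],
  [[-0.0069,-0.0347,0],[0,0,0],1],
  [[-0.0069,-0.0347,0],[0,0,0],1],
  [[-0.0069,-0.0347,0],[0,0,0],1],
  [[-0.0069,-0.0347,0],[0,0,0],1],
  [[-0.0069,-0.0347,0],[0,0,0],1],
  [[-0.0069,-0.0347,0],[0,0,0],1],
  [[-0.0069,-0.0347,0],[0,0,0],1],
  [[-0.0069,-0.0347,0],[0,0,0],1],
  [[-0.0069,-0.0347,0],[0,0,0],1],
])

```text
t: 2.1
ee_pos: [0.427, -0.0583, 0.4046]
orientation: [0.28, -3.129, -0.0]
ft_force: [0.5, -0.3, 0.4]
opening: -0.0002
```

```bash
python3 -c "
from h import *
togo([.43,-.055,.15]); save('wrist','w1'); print(eyes.get_calibration('wrist'))"
```

```text
t 2.1 tip [ 0.4269 -0.0583  0.2316] toolx ang -169.79 tilt 0.02 F [ 0.47 -0.31  0.4 ] open -0.0
shift in tool axes [-0.0037  0.0027  0.0816]
{'fx': 389.90415682535564, 'fy': 389.90415682535564, 'cx': 321.2627619692878, 'cy': 239.63261233630072, 'k1': -0.06750349223014533, 'rvec': array([-1.89148069, -2.24163345, -0.32407698]), 'tvec': array([ 0.13815621, -0.43272945,  0.25911812])}
```

View pics/w1.png

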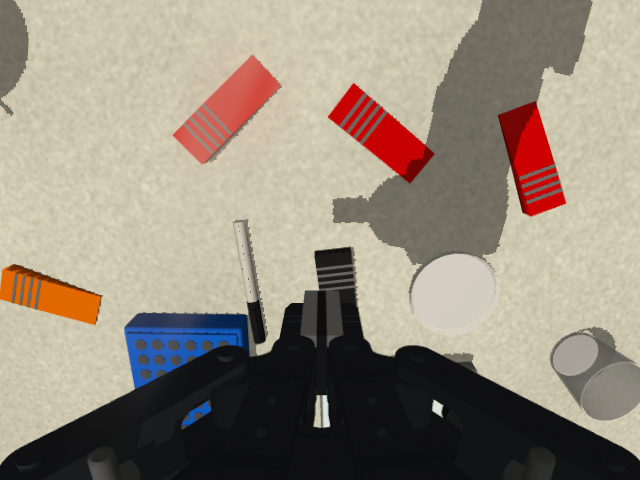

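The wrist view shows the butt's top edge from about (316,251) to (352,247), and the space between robot and wedge is clear.

```bash
python3 -c "
from h import *
c=eyes.get_calibration('wrist')
a,b=hit(c,(316,251),.017),hit(c,(352,247.5),.017); print(a,b,np.linalg.norm(a-b)); m=(a+b)/2
f=np.array([.616,-.002]);y=np.radians(11.4);ex=np.array([np.cos(y),np.sin(y)]);ey=np.array([-ex[1],ex[0]])
q=m[:2]-f; print('butt in stirrer',q@ex,q@ey)
t=f-.185*ex-.007*ey; print(t); togo([*t,.007])"
```

```text
[ 0.47573319 -0.06432722  0.017     ] [ 0.46641501 -0.03088055  0.017     ] 0.0347204209081138
butt in stirrer -0.1510806270473746 -0.016058505438051988
[ 0.43603343 -0.04542851]
t 2.15 tip [ 0.4294 -0.0662  0.2313] toolx ang -170.42 tilt 0.28 F [ 4.06 -6.13  0.83] open -0.0
shift in tool axes [-0.0099  0.0204  0.2242]
```

>>> jog_arm([
  [[0,0,0],[0,0,0],1],
  [[0,0,0],[0,0,0],1],
  [[0,0,0],[0,0,0],1],
])

```text
t: 2.4
ee_pos: [0.4264, -0.0553, 0.4046]
orientation: [0.283, -3.128, -0.001]
ft_force: [0.2, 0.4, 0.4]
opening: -0.0
```

```bash
python3 -c "
from h import *
togo([.436,-.0454,.007])"
```

```text
t 2.4 tip [ 0.4262 -0.0552  0.2316] toolx ang -169.67 tilt 0.06 F [0.2  0.36 0.35] open -0.0
shift in tool axes [-0.0115  0.0077  0.2246]
```

>>> jog_arm([
  [[-0.0115,0.008,0.01],[0,0,-1],1],
  [[0,0,0.02],[0,0,0],1],
  [[0,0,0.025],[0,0,0],1],
  [[0,0,0.025],[0,0,0],1],
  [[0,0,0.025],[0,0,0],1],
  [[0,0,0.025],[0,0,0],1],
  [[0,0,0.025],[0,0,0],1],
  [[0,0,0.02],[0,0,0],1],
  [[0,0,0.015],[0,0,0],1],
  [[0,0,0.01],[0,0,0],1],
  [[0,0,0.01],[0,0,0],1],
  [[0,0,0.005],[0,0,0],1],
  [[0,0,0],[0,0,0],1],
  [[0,0,0],[0,0,0],1],
])

```text
t: 3.57
ee_pos: [0.4393, -0.0455, 0.1983]
orientation: [0.312, -3.121, -0.002]
ft_force: [-1.1, 0.0, -0.0]
opening: 0.0002
```

```bash
python3 -c "
from h import *
togo([.436,-.0454,.007])"
```

```text
t 3.57 tip [ 0.4385 -0.0454  0.0253] toolx ang -168.59 tilt 0.29 F [-1.14  0.05 -0.  ] open 0.0
shift in tool axes [0.0023 0.0005 0.0183]
```

>>> jog_arm([
  [[0,0,0.006],[0,0,0],1],
  [[0,0,0.006],[0,0,0],1],
  [[0,0,0.006],[0,0,0],1],
  [[0,0,0],[0,0,0],1],
  [[0,0,0],[0,0,0],1],
])

```text
t: 3.98
ee_pos: [0.4393, -0.0467, 0.1855]
orientation: [0.307, -3.121, -0.0]
ft_force: [0.5, 0.8, 0.1]
opening: -0.0
```

```bash
python3 -c "
from h import *
togo([.471,-.038,.007])"
```

```text
t 3.98 tip [ 0.4384 -0.0468  0.0125] toolx ang -168.75 tilt 0.29 F [0.51 0.78 0.1 ] open -0.0
shift in tool axes [-0.0337  0.0023  0.0053]
```

>>> jog_arm([
  [[0,0.001,0.005],[0,0,0],1],
  [[-0.005,0,0],[0,0,0],1],
  [[-0.005,0,0],[0,0,0],1],
  [[-0.004,0,0],[0,0,0],1],
  [[-0.004,0,0],[0,0,0],1],
  [[-0.004,0,0],[0,0,0],1],
  [[-0.004,0,0],[0,0,0],1],
  [[-0.004,0,0],[0,0,0],1],
  [[-0.004,0,0],[0,0,0],1],
  [[-0.004,0,0],[0,0,0],1],
  [[-0.004,0,0],[0,0,0],1],
  [[-0.004,0,0],[0,0,0],1],
  [[-0.004,0,0],[0,0,0],1],
  [[0,0,0],[0,0,0],1],
])

```text
t: 5.15
ee_pos: [0.4892, -0.0362, 0.1799]
orientation: [0.307, -3.123, 0.0]
ft_force: [-0.0, -0.4, 0.0]
opening: -0.0001
```

```bash
python3 -c "
from h import *
togo([.471,-.038,.007]); save('top','t1'); save('side','s1')
a=cv2.imread('pics/t1.png')[190:280,290:380]; b=cv2.imread('pics/s1.png')[190:290,250:400]
cv2.imwrite('pics/c1.png',np.hstack([cv2.resize(a,(400,400),interpolation=2),cv2.resize(b,(400,267),interpolation=2)[:267].repeat(1,0) if 0 else cv2.copyMakeBorder(cv2.resize(b,(400,267),interpolation=2),0,133,0,0,0)]))"
```

```text
t 5.15 tip [ 0.4886 -0.0363  0.0069] toolx ang -168.78 tilt 0.19 F [-0.01 -0.37  0.  ] open -0.0
shift in tool axes [ 0.0176  0.0018 -0.    ]
```

View pics/c1.png

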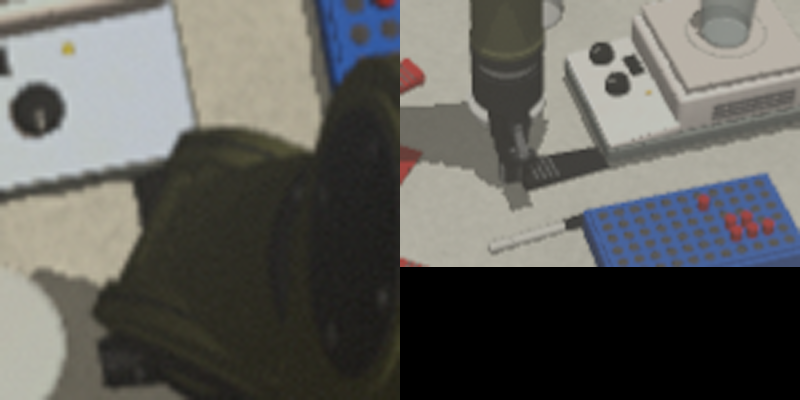

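The side crop shows the fingers behind the butt and the thin edge just reaching the casing's near right corner (crop 605,160). I'll get the wedge's right bottom edge from this view.

```bash
python3 -c "
from h import *
c=eyes.get_calibration('side')
f=np.array([.616,-.002]);y=np.radians(11.4);ex=np.array([np.cos(y),np.sin(y)]);ey=np.array([-ex[1],ex[0]])
U=lambda a,b:(250+(a-400)/2.667,190+b/2.667)
for n,p,z in(('buttR',(527,188),0),('edgeR near casing',(603,169),0),('pan corner bottom',(608,163),.014)):
  h=hit(c,U(*p),z); q=h[:2]-f; print(n,h[:2].round(4),'stirrer',(q@ex).round(4),(q@ey).round(4))
q=np.array([.4886,-.0363])-f; print('finger',q@ex,q@ey)"
```

```text
buttR [ 0.5069 -0.0448] stirrer -0.1154 -0.0204
edgeR near casing [ 0.5939 -0.0235] stirrer -0.026 -0.0167
pan corner bottom [ 0.5984 -0.0287] stirrer -0.0226 -0.0227
finger -0.1316661944218114 -0.008441756125224381
```

>>> jog_arm([
  [[-0.004,0,0],[0,0,0],1],
  [[-0.004,0,0],[0,0,0],1],
  [[-0.004,0,0],[0,0,0],1],
  [[-0.004,0,0],[0,0,0],1],
  [[-0.004,0,0],[0,0,0],1],
  [[-0.004,0,0],[0,0,0],1],
  [[-0.004,0,0],[0,0,0],1],
  [[-0.004,0,0],[0,0,0],1],
  [[-0.002,0,0],[0,0,0],1],
  [[-0.002,0,0],[0,0,0],1],
  [[-0.001,0,0],[0,0,0],1],
  [[0,0,0],[0,0,0],1],
])

```text
t: 6.25
ee_pos: [0.5247, -0.0292, 0.1797]
orientation: [0.307, -3.122, 0.001]
ft_force: [-0.3, 0.8, 0.2]
opening: 0.0
```

```bash
python3 -c "
from h import *
y=np.radians(11.4);ex=np.array([np.cos(y),np.sin(y)]);ey=np.array([-ex[1],ex[0]])
t=np.array([.616,-.002])-.085*ex-.006*ey; togo([*t,.007])"
```

```text
t 6.25 tip [ 0.5239 -0.0294  0.0067] toolx ang -168.77 tilt 0.27 F [-0.35  0.85  0.22] open 0.0
shift in tool axes [-0.0107  0.0027 -0.0003]
```

Now 1 mm steps, watching the force.

>>> jog_arm([
  [[-0.002,0,0],[0,0,0],1],
  [[-0.002,0,0],[0,0,0],1],
  [[-0.001,0,0],[0,0,0],1],
  [[-0.001,0,0],[0,0,0],1],
  [[0,0,0],[0,0,0],1],
  [[0,0,0],[0,0,0],1],
])

```text
t: 6.75
ee_pos: [0.5305, -0.028, 0.1797]
orientation: [0.307, -3.122, 0.001]
ft_force: [0.3, 0.8, -0.4]
opening: 0.0002
```

>>> jog_arm([
  [[-0.001,0,0],[0,0,0],1],
  [[-0.001,0,0],[0,0,0],1],
  [[0,0,0],[0,0,0],1],
  [[0,0,0],[0,0,0],1],
])

```text
t: 7.08
ee_pos: [0.5325, -0.0276, 0.1797]
orientation: [0.307, -3.122, 0.001]
ft_force: [0.3, 0.3, -0.0]
opening: -0.0001
```

>>> jog_arm([
  [[-0.001,0,0],[0,0,0],1],
  [[-0.001,0,0],[0,0,0],1],
  [[0,0,0],[0,0,0],1],
  [[0,0,0],[0,0,0],1],
])

```text
t: 7.42
ee_pos: [0.5342, -0.0273, 0.1797]
orientation: [0.307, -3.121, 0.002]
ft_force: [-0.5, 0.8, 1.1]
opening: 0.0001
```

>>> jog_arm([
  [[-0.001,0,0],[0,0,0],1],
  [[0,0,0],[0,0,0],1],
  [[0,0,0],[0,0,0],1],
])

```text
t: 7.67
ee_pos: [0.5349, -0.0272, 0.1796]
orientation: [0.307, -3.121, 0.002]
ft_force: [-3.4, -1.1, 1.9]
opening: 0.0004
```

```bash
python3 -c "
from h import *
save('side','s2')
b=cv2.imread('pics/s2.png')[190:290,260:400]
cv2.imwrite('pics/c2.png',cv2.resize(b,None,fx=5,fy=5,interpolation=2)); togo([0.533,-.025,.007])"
```

```text
t 7.72 tip [ 0.5339 -0.0275  0.0066] toolx ang -168.77 tilt 0.35 F [-2.04  0.06  1.61] open 0.0
shift in tool axes [ 0.0004  0.0026 -0.0004]
```

View pics/c2.png

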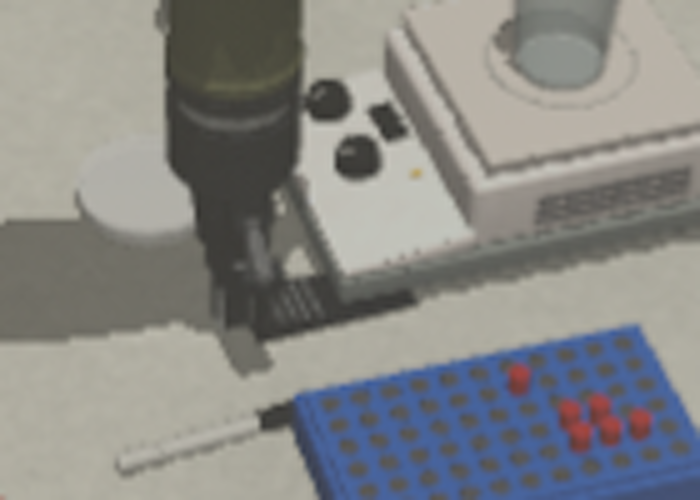

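The wedge's thin end now shows below the pan near crop (415,298), and the force has risen to 3.4 N. I'll measure that corner.

```bash
python3 -c "
from h import *
c=eyes.get_calibration('side')
f=np.array([.616,-.002]);y=np.radians(11.4);ex=np.array([np.cos(y),np.sin(y)]);ey=np.array([-ex[1],ex[0]])
U=lambda a,b:(260+a/5,190+b/5)
for n,p,z in(('buttR',(262,342),0),('tipR',(414,303),0),('panc',(342,293),.014)):
  h=hit(c,U(*p),z); q=h[:2]-f; print(n,'stirrer',(q@ex).round(4),(q@ey).round(4))"
```

```text
buttR stirrer -0.0713 -0.0248
tipR stirrer 0.0256 -0.0202
panc stirrer -0.0179 -0.013
```

>>> jog_arm([
  [[-0.001,0,0],[0,0,0],1],
  [[0,0,0],[0,0,0],1],
  [[0,0,0],[0,0,0],1],
])

```text
t: 7.97
ee_pos: [0.5356, -0.0271, 0.1796]
orientation: [0.307, -3.12, 0.003]
ft_force: [-4.8, -0.9, 3.1]
opening: -0.0
```

>>> jog_arm([
  [[-0.001,0,0],[0,0,0],1],
  [[0,0,0],[0,0,0],1],
  [[0,0,0],[0,0,0],1],
])

```text
t: 8.22
ee_pos: [0.5362, -0.027, 0.1795]
orientation: [0.307, -3.119, 0.003]
ft_force: [-5.8, -0.9, 3.3]
opening: -0.0001
```

>>> jog_arm([
  [[-0.001,0,0],[0,0,0],1],
  [[0,0,0],[0,0,0],1],
  [[0,0,0],[0,0,0],1],
])

```text
t: 8.47
ee_pos: [0.5367, -0.0269, 0.1795]
orientation: [0.306, -3.118, 0.004]
ft_force: [-6.4, -1.5, 4.6]
opening: 0.0
```

>>> jog_arm([
  [[0.003,0,0],[0,0,0],1],
  [[0.006,0,0],[0,0,0],1],
  [[0.012,0,0],[0,0,0],1],
  [[0.012,0,0],[0,0,0],1],
  [[0,0,-0.02],[0,0,0],1],
  [[0,0,-0.02],[0,0,0],1],
  [[0,0,-0.02],[0,0,0],1],
  [[0,0,-0.02],[0,0,0],1],
  [[0,0,0],[0,0,0],1],
  [[0,0,0],[0,0,0],1],
])

```text
t: 9.3
ee_pos: [0.5072, -0.0327, 0.2608]
orientation: [0.307, -3.126, 0.001]
ft_force: [0.9, -0.4, -1.0]
opening: 0.0001
```

```bash
python3 -c "
from h import *
save('side','s3'); save('top','t3')
b=cv2.imread('pics/s3.png')[200:280,290:410]; a=cv2.imread('pics/t3.png')[180:270,290:360]
cv2.imwrite('pics/c3.png',np.hstack([cv2.resize(b,None,fx=4,fy=4,interpolation=2),cv2.resize(a,(250,320),interpolation=2)])); 
y=np.radians(11.4);ex=np.array([np.cos(y),np.sin(y)]);t=np.array([.616,-.002])-.006*ex; print(t); togo([*t,.0425])"
```

```text
[ 0.61011837 -0.00318594]
t 9.4 tip [ 0.5056 -0.0332  0.0864] toolx ang -168.78 tilt 0.26 F [-0.19  0.04  0.24] open 0.0
shift in tool axes [-0.1085  0.0091  0.0434]
```

View pics/c3.png

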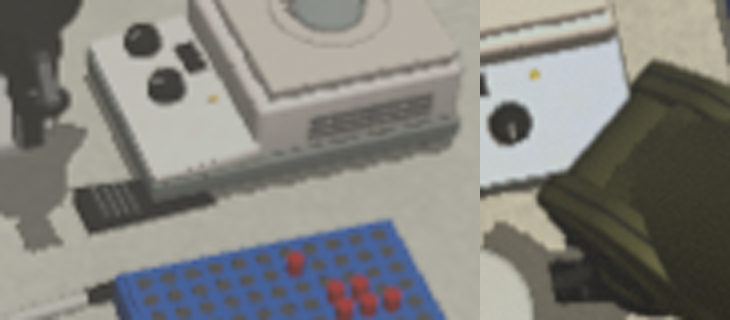

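The wedge sits under the corner with its butt outside, and the stirrer and beaker look undisturbed. Next I'll move over the corner and press.

>>> jog_arm([
  [[-0.018,0.0015,0],[0,0,0],1],
  [[-0.018,0.0015,0],[0,0,0],1],
  [[-0.018,0.0015,0],[0,0,0],1],
  [[-0.018,0.0015,0],[0,0,0],1],
  [[-0.018,0.0015,0],[0,0,0],1],
  [[-0.018,0.0015,0],[0,0,0],1],
  [[0,0,0.01],[0,0,0],1],
  [[0,0,0.01],[0,0,0],1],
  [[0,0,0.01],[0,0,0],1],
  [[0,0,0.006],[0,0,0],1],
  [[0,0,0],[0,0,0],1],
  [[0,0,0],[0,0,0],1],
])

```text
t: 10.4
ee_pos: [0.6095, -0.0033, 0.2225]
orientation: [0.307, -3.12, 0.002]
ft_force: [-0.1, -0.1, 0.4]
opening: -0.0002
```

```bash
python3 -c "
from h import *
togo([.610,-.003,.042])"
```

```text
t 10.4 tip [ 0.6083 -0.0036  0.0496] toolx ang -168.75 tilt 0.4 F [-0.06 -0.12  0.4 ] open -0.0
shift in tool axes [-0.0018  0.0003  0.0075]
```

>>> jog_arm([
  [[0,0,0.002],[0,0,0],1],
  [[0,0,0.002],[0,0,0],1],
  [[0,0,0.0015],[0,0,0],1],
  [[0,0,0],[0,0,0],1],
  [[0,0,0],[0,0,0],1],
])

```text
t: 10.82
ee_pos: [0.6102, -0.003, 0.218]
orientation: [0.307, -3.122, 0.002]
ft_force: [-0.1, -0.3, -0.1]
opening: 0.0006
```

>>> jog_arm([
  [[0,0,0.001],[0,0,0],1],
  [[0,0,0],[0,0,0],1],
  [[0,0,0],[0,0,0],1],
])

```text
t: 11.07
ee_pos: [0.6102, -0.003, 0.2168]
orientation: [0.307, -3.122, 0.002]
ft_force: [-0.2, 0.4, -0.0]
opening: -0.0
```

>>> jog_arm([
  [[0,0,0.001],[0,0,0],1],
  [[0,0,0],[0,0,0],1],
  [[0,0,0],[0,0,0],1],
])

```text
t: 11.32
ee_pos: [0.6103, -0.003, 0.2161]
orientation: [0.307, -3.122, 0.002]
ft_force: [-0.4, -0.2, 2.5]
opening: 0.0001
```

Contact at about 43 mm, the level height. I'll press harder.

>>> jog_arm([
  [[0,0,0.001],[0,0,0],1],
  [[0,0,0.001],[0,0,0],1],
  [[0,0,0],[0,0,0],1],
  [[0,0,0],[0,0,0],1],
])

```text
t: 11.65
ee_pos: [0.6103, -0.0029, 0.2156]
orientation: [0.307, -3.123, 0.003]
ft_force: [-3.6, -0.2, 14.9]
opening: -0.0
```

>>> jog_arm([
  [[0,0,-0.0007],[0,0,0],1],
  [[0,0,0],[0,0,0],1],
  [[0,0,0],[0,0,0],1],
  [[0,0,0],[0,0,0],1],
  [[0,0,0],[0,0,0],1],
  [[0,0,0],[0,0,0],1],
  [[0,0,0],[0,0,0],1],
  [[0,0,0],[0,0,0],1],
  [[0,0,0],[0,0,0],1],
  [[0,0,0],[0,0,0],1],
  [[0,0,0],[0,0,0],1],
  [[0,0,0],[0,0,0],1],
  [[0,0,0],[0,0,0],1],
])

```text
t: 12.73
ee_pos: [0.6103, -0.0029, 0.2158]
orientation: [0.307, -3.123, 0.002]
ft_force: [-3.0, 0.0, 10.5]
opening: -0.0001
```

>>> jog_arm([
  [[0,0,-0.002],[0,0,0],1],
  [[0,0,-0.005],[0,0,0],1],
  [[0,0,-0.01],[0,0,0],1],
  [[0,0,-0.02],[0,0,0],1],
  [[0,0,-0.03],[0,0,0],1],
  [[0,0,-0.03],[0,0,0],1],
  [[0.03,0,-0.02],[0,0,0],1],
  [[0.03,0,-0.02],[0,0,0],1],
  [[0.03,0,-0.02],[0,0,0],1],
  [[0.03,0,0],[0,0,0],1],
  [[0.03,0,0],[0,0,0],1],
  [[0,0,0],[0,0,0],1],
  [[0,0,0],[0,0,0],1],
  [[0,0,0],[0,0,0],1],
])

```text
t: 13.9
ee_pos: [0.4645, -0.0319, 0.3729]
orientation: [0.307, -3.124, 0.001]
ft_force: [1.2, 0.7, 0.5]
opening: 0.0001
```

```bash
python3 -c "
from h import *
save('side','s4'); togo([.61,0,.04])
b=cv2.imread('pics/s4.png')[190:290,270:410]
cv2.imwrite('pics/c4.png',cv2.resize(b,None,fx=5,fy=5,interpolation=2))
c=[cv2.imread(f'pics/s{i}.png').astype(int)[190:250,345:410] for i in(0,3,4)]
print([np.abs(c[0]-k).mean().round(2) for k in c])"
```

```text
t 13.95 tip [ 0.4644 -0.0318  0.1997] toolx ang -168.78 tilt 0.16 F [ 0.35 -0.17  0.42] open -0.0
shift in tool axes [-0.1494  0.0029  0.1593]
[np.float64(0.0), np.float64(7.15), np.float64(4.99)]
```

View pics/c4.png

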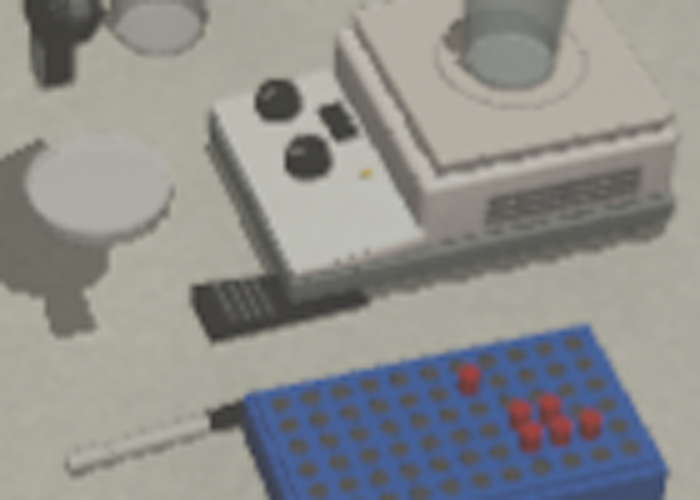

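```bash
python3 -c "
from h import *
c=eyes.get_calibration('side')
g=[cv2.imread(f'pics/s{i}.png',0).astype(np.float32)[195:250,345:405] for i in(0,3,4)]
for k in g[1:]: print(cv2.phaseCorrelate(g[0],k,cv2.createHanningWindow((60,55),cv2.CV_32F)))
f=np.array([.616,-.002]);y=np.radians(11.4);ex=np.array([np.cos(y),np.sin(y)]);ey=np.array([-ex[1],ex[0]])
for n,p,z in(('buttR',(213,342),0),('tipR',(367,302),0),('buttL',(193,288),.017)):
  h=hit(c,(270+p[0]/5,190+p[1]/5),z); q=h[:2]-f; print(n,(q@ex).round(4),(q@ey).round(4))"
```

```text
((0.051784593175867144, -0.028263867859681824), 0.9955467957920499)
((0.05144058413948116, -0.05699487577776452), 0.9989333648151821)
buttR -0.0708 -0.025
tipR 0.0276 -0.0199
buttL -0.0737 0.0053
```

```bash
python3 -c "
from station import manip
print(manip.finish_job())"
```

```text
the job is handed in; nothing more can be done
None
```

I pushed the wedge under the short foot with the closed fingertips, pressed the corner and backed the arm clear. I handed the job in at about 14 s of the 48 s allowed; no verdict was reported.

- **Wedge:** I pushed until about 6.4 N came back. The last side view puts the thin edge about 27 mm beyond the foot's middle and about 2–4 mm to its right. The butt stands about 72 mm short of the foot.
- **Press:** I held about 10.5 N for a second near the press spot, after briefly touching 15 N. The deck was met at about 43 mm, its level height, and gave only about 0.5 mm more (TCP reading) as the force rose to 15 N.
- **Stirrer and bystanders:** the stirrer shifted only about 0.05 pixel in the side view from start to end. The beaker, Petri dish, marker, rack and cup looked undisturbed there; I did not measure them or check the other bystanders again.
- **Checks that disagreed:**
  - The deck measured 156 mm wide in the top view against the 165 mm casing, probably because it is set in from the pan. The side view of the pan corner confirmed the foot's position to about 1 mm.
  - One later reading of that corner was about 10 mm off. I put it down to misreading the pixel, since the stirrer had not moved.

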